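# Put the bench kit back in its places

## Task

Put the bench kit away: set the round brass voltmeter in the middle of the round grey rubber pad, lay the yellow flashlight on its flat underside lengthwise in the wooden cradle, centred between the cheeks (lens at either end), and stack the two brown boards flat in the fenced corner rack, the bigger one at the bottom, each long side along the long fence and each board pushed snug against both fences. Keep the voltmeter face up all the time, and leave the copper grounding lug and the roll of tape where they lie.

Things in the scene. Friction and masses are not known exactly. Their poses are not given: they have to be found in the camera images.
- board_big_mid (a point): Bigger loose board: brown bakelite slab 120 (x) by 50 (y) by 10 mm thick, lying flat, brass dots at its corners. Point at its centre, 5 mm above its underside; z up.
- board_small_mid (a point): Smaller loose board: same brown bakelite, 90 (x) by 38 (y) by 10 mm thick, lying flat. Point at its centre, 5 mm above its underside; z up.
- voltmeter_mid (a point): Loose brass voltmeter: upright drum 60 mm in diameter and 44 mm tall with a white dial on top and two small terminal posts standing 7 mm higher near the dial's edge. Point on its axis, half-way up (22 mm above its underside); z points out of the dial.
- flashlight_mid (a point): Loose yellow flashlight, 120 mm long, lying on its flat underside. x runs along it to the lens. The flat-sided body (x = -60 to 18 mm) is 32 mm wide and 34 mm tall, the head (x = 18 to 59 mm) 42 to 44 mm wide and 40 mm tall. Point half-way along, 17 mm above the underside; grip it across the body here.
- rack_corner (a point): Fixed corner rack, grey base 6 mm thick. Point: inner corner of its two 8 mm fences, on the base top (28 mm below the fence tops). Boards lie to +x, -y. Long fence face along x at y=0, to x=120, open for a finger at x=26..78; short one along y at x=0, to y=-58. Base x -15..135, y -67..17. Snug centres: bigger (60,-25), smaller (45,-19) mm, long sides along x.
- pad_top (a point): Fixed round grey rubber pad, 110 mm in diameter, 6 mm thick, with a white ring 72 mm in diameter drawn on it: the voltmeter's place. Point at the centre of its top face.
- cradle_floor (a point): Fixed wooden cradle for the flashlight: floor 140 (x) by 74 (y) mm, 6 mm thick, with a dark flashlight silhouette and four cheeks 7 mm thick, 18 mm above the floor, 26 mm long, centred at x=+-50, inner faces at y=+-29 mm; none between x=-37 and 37, no end stops. Point: centre of the floor's top face; x runs lengthwise.
- lug_mid (a point): Loose copper grounding lug (74 by 24 mm, up to 18 mm high: flat tongue with two holes, round barrel), not to be moved. Point 6 mm above the bench, about mid-length; x along the tongue.
- tape_mid (a point): Loose roll of black tape (60 mm across, 22 mm high, 38 mm hole), not to be moved. Point at its centre, 11 mm above the bench.
Mind the look-alikes: they are no part of the job. What is shaped like the part that bears flashlight_mid but pink or purple is not meant.

How it is judged:
At the end, for the whole second after the job is handed in: Boards flat in the rack, bigger below, each within 5 mm of snug to both fences and 0.09 rad square; voltmeter upright on the pad within 12 mm of centre; flashlight on the cradle floor within 15 mm lengthwise, 12 mm sideways, 0.2 rad, either way round; all released, at rest (x of board_big_mid in the frame of rack_corner between 0.055 and 0.065 m and y of board_big_mid in the frame of rack_corner between -0.03 and -0.02 m and z of board_big_mid in the frame of rack_corner between 0.002 and 0.008 m and angle between the x axis of each of board_big_mid, board_small_mid and the x axis of rack_corner, either way round below 0.09 rad and angle between each of board_big_mid, board_small_mid, voltmeter_mid's own z axis and vertical below 0.08 rad and x of board_small_mid in the frame of rack_corner between 0.04 and 0.05 m and y of board_small_mid in the frame of rack_corner between -0.024 and -0.014 m and z of board_small_mid in the frame of rack_corner between 0.012 and 0.018 m and horizontal distance between voltmeter_mid and pad_top below 0.012 m and z of voltmeter_mid in the frame of pad_top between 0.018 and 0.026 m and x of flashlight_mid in the frame of cradle_floor between -0.015 and 0.015 m and y of flashlight_mid in the frame of cradle_floor between -0.012 and 0.012 m and z of flashlight_mid in the frame of cradle_floor between 0.013 and 0.021 m and angle between the x axis of flashlight_mid and the x axis of cradle_floor, either way round below 0.2 rad and angle between flashlight_mid's own z axis and vertical below 0.1 rad and linear speed of each of board_big, board_small, voltmeter, flashlight below 0.02 m/s and contact force between the fingers and board_big below 0.1 N and contact force between the fingers and board_small below 0.1 N and contact force between the fingers and voltmeter below 0.1 N and contact force between the fingers and flashlight below 0.1 N); the robot touches nothing.
It fails at once if the voltmeter is tipped by more than 35 degrees (angle between voltmeter_mid's own z axis and vertical above 0.61 rad).
It fails at once if the grounding lug is shifted by more than 25 mm (distance of lug_mid from where it was at the start of the episode above 0.025 m).
It fails at once if the roll of tape is shifted by more than 25 mm (distance of tape_mid from where it was at the start of the episode above 0.025 m).
It also fails if it takes over 115 s, if anything falls off the work surface, if the arm or the gripper's body presses on something with over 40 N, if the wrist force passes 120 N, or if a joint passes its speed limit or range.

## Robot

A 6-joint arm with a two-finger parallel gripper is mounted at the origin on the work surface. World frame = base frame: x ahead of the robot, y to its left, z up, the work surface at z = 0. Lengths are in m, angles in rad, forces in N, time in s.
With the tool pointing down it reaches from about 0.325 to 0.775 m from the base axis. Payload 5.5 kg.
Tool frame: the origin (TCP) lies between the finger pads; the fingertips stand 8 mm ahead of it and the grasp point (between the pads) lies 11 mm behind it (tcp_to_tips is the distance from the TCP to the fingertips, in m); z points along the fingers, y is the direction in which the jaws open and shut (so a half turn about z gives the same grasp; the last joint's range is limited). The gripper opens to 88 mm and grips with 3 to 60 N. Pads are 20 mm wide; open, the fingers measure 115 mm over their backs; the gripper's body (75 mm by 178 mm) begins 61 mm behind the grasp point.
Start: joints at [1.256, 0.091, 1.231, -0, 1.82, -0.057], TCP at [0.153, 0.58, 0.231] pointing down, gripper open.
Joint ranges: [-2.87, 2.87], [-0.86, 2.18], [0.17, 2.46], [-1.51, 4.65], [0.06, 2.69], [-2.65, 2.65]. Speed limits (rad/s): [2.57, 2.57, 3.01, 3.14, 3.14, 3.14].

## Interface

Orientations are given as a unit quaternion [w, x, y, z].
In Python, from bench import * gives the robot as it stands. Calls block until the motion is done:
- move_to(position, orientation): joint-space move of the TCP to a pose.
- move_l(position, speed=0.15, orientation=None): straight line of the TCP; orientation=None keeps the orientation; speed is the mean speed in m/s.
- movej(angles): joint-space move.
- gripper_open() and close(): open the fingers fully, or close them until they stop; the grip force is fixed at half the most.
- hold(seconds).
- inverse_kinematics(position, orientation): joint angles nearest the present ones, or None.
- state(): the state.
- get_image(name): name is "scene" or "side" or "wrist"; returns a dict with "frame" (480x640x3 uint8, blue, green, red), "depth" (480x640 float32, m along the optical axis (not along the pixel's ray), 0 where there is no reading), "camera_matrix" (3x3 intrinsics, pixels), "k1" (the pictures are not rectified: a ray, as slopes to the right and down, at radius r is drawn at 1 + k1 r^2 times it, then the intrinsics apply), "view" (4x4, takes a point from world to camera coordinates). Camera axes: x right, y up, looking along -z (the intrinsics and any distortion apply to the point x, -y, -z); pixel columns grow to the right and rows downward; lengths in m; the calibration is good to about 2 mm. A picture is of the moment at which its call begins.
A pose or a line that the arm cannot do raises IKError and nothing moves.
- job_done(): hands the job in, once; it reports no verdict.
The state is a dict: "time": time; "joint_pos": joint angles; "dq": joint speeds; "joint_torque": joint torques, N m; "ee_pos": TCP position; "ee_rot": TCP orientation; "ft_force": force on the tool from outside, world axes, zero at the start; "moment": the same for the moment, N m; "finger_gap": finger opening in m.
Only numpy, scipy, OpenCV 4.12 (cv2) and the standard library are available. Lean on these libraries where they do the work, as an engineer would, in place of code of your own. Each camera call takes 0.05 s, during which the arm holds its last target.

## Working session

There is one attempt and no reset: what is moved stays moved. The work goes in short steps, each a Python script; the robot and the scene stay as the last script left them, time stands still between calls to the robot, and variables do not carry over. Pictures are saved under pics/ and viewed, and the job is handed in when it is done.

```bash
mkdir -p pics; ls; python3 - <<'E'
from bench import *
import cv2
for n in ["scene","side","wrist"]:
    d=get_image(n); cv2.imwrite(f"pics/{n}0.png",d["frame"]); print(n,d["camera_matrix"].tolist(),d["k1"],d["view"].round(4).tolist(),(d["depth"]>0).mean())
print(state())
E
```

```text
pics
scene [[478.67894461275654, 0.0, 324.78741902900606], [0.0, 478.67894461275654, 237.41388177461872], [0.0, 0.0, 1.0]] -0.020064962094464702 [[0.3984, 0.9171, 0.0122, -0.1907], [-0.7095, 0.2997, 0.6379, 0.2872], [0.5813, -0.2628, 0.7701, -1.2818], [0.0, 0.0, 0.0, 1.0]] 0.99583984375
side [[531.482673356743, 0.0, 314.1143619239383], [0.0, 531.482673356743, 246.95356989908635], [0.0, 0.0, 1.0]] -0.0970205053556856 [[0.8247, -0.5654, 0.0164, -0.3659], [0.3612, 0.5488, 0.7539, -0.1921], [-0.4352, -0.6158, 0.6568, -0.896], [0.0, 0.0, 0.0, 1.0]] 0.995947265625
wrist [[415.76567414147735, 0.0, 325.10893618271433], [0.0, 415.76567414147735, 238.85292274241078], [0.0, 0.0, 1.0]] 0.01638069906772851 [[0.2547, 0.967, -0.0006, -0.5994], [-0.9382, 0.2469, -0.2427, 0.03], [-0.2346, 0.0624, 0.9701, -0.389], [0.0, 0.0, 0.0, 1.0]] 0.996103515625
{'time': 0.15, 'joint_pos': array([ 1.25627605e+00,  9.17179795e-02,  1.23160504e+00,  2.61484976e-05,
        1.81979155e+00, -5.67202615e-02]), 'dq': array([-7.08741394e-05, -2.45968119e-03, -3.59007739e-03, -1.10803390e-03,
       -1.03066612e-03,  8.43932054e-04]), 'joint_torque': array([ 1.69522682e-03, -4.47044635e+01, -4.06905556e+01,  6.98523992e-02,
        2.74380692e-02, -1.22598744e-04]), 'ee_pos': array([0.15291323, 0.57997322, 0.2297498 ]), 'ee_rot': array([-1.52894556e-04,  1.28540133e-01,  9.91704016e-01, -7.45543337e-04]), 'ft_force': array([-0.1379817 ,  0.11478632,  0.01253758]), 'moment': array([-0.02238304,  0.01186654, -0.02061761]), 'finger_gap': 0.08793488589980981}
```

View pics/scene0.png

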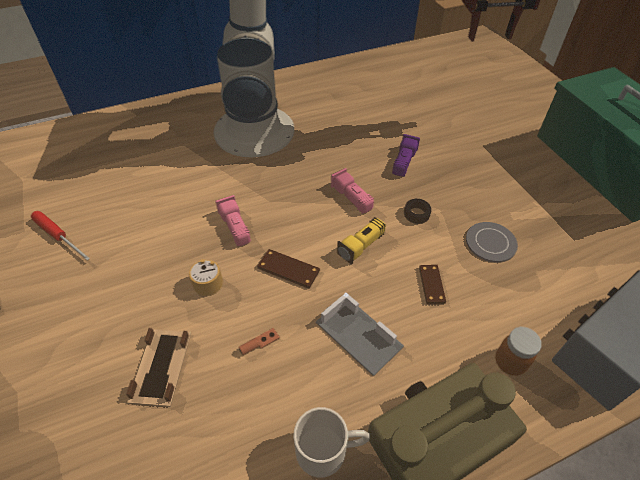

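View pics/side0.png

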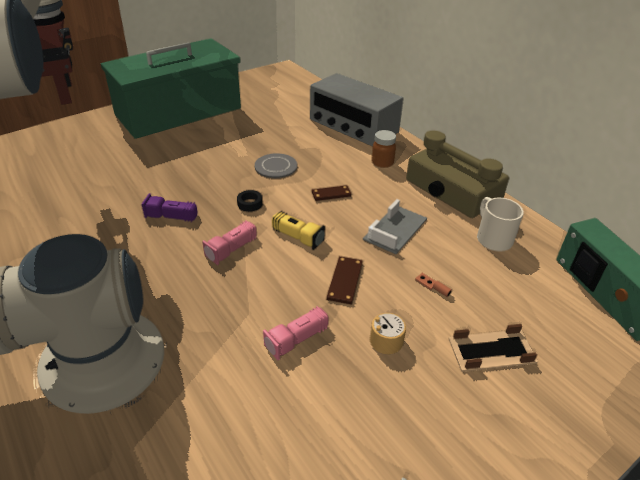

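View pics/wrist0.png

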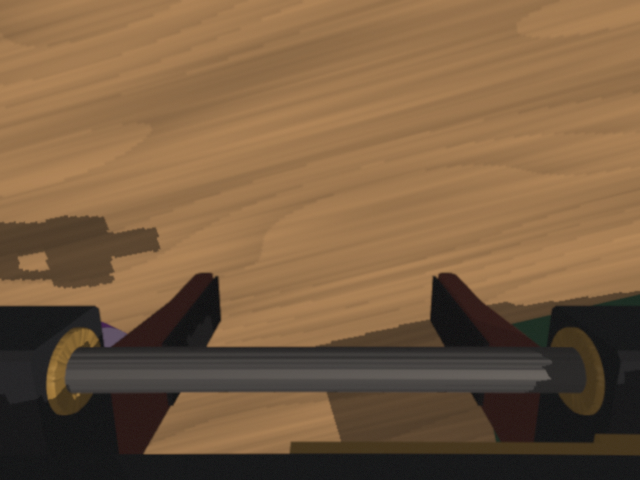

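Scene view: yellow flashlight at (362,240), with pink ones at (352,190) and (232,220) and a purple one at (405,155) as look-alikes. Voltmeter (206,278), big board (289,268), small board (432,284), rack (362,333), cradle (160,368), pad (491,241), lug (259,342), tape (417,211). Next I build a top-down map from the depth images.

```bash
cat > h.py <<'E'
from bench import *
import numpy as np, cv2
def cloud(d):
    K=d["camera_matrix"];k=d["k1"];h,w=d["depth"].shape
    v,u=np.mgrid[0:h,0:w].astype(np.float64)
    dist=np.array([k,0,0,0,0])
    p=cv2.undistortPoints(np.stack([u.ravel(),v.ravel()],1).reshape(-1,1,2),K,dist).reshape(-1,2)
    z=d["depth"].ravel().astype(float)
    c=np.stack([p[:,0]*z,-p[:,1]*z,-z],1)
    V=d["view"];W=(c-V[:3,3])@V[:3,:3]
    return W.reshape(h,w,3)
X0,X1,Y0,Y1=0.15,0.85,-0.35,0.45
def topdown(d,x0,x1,y0,y1,res=0.001):
    # image: right = -y, up = +x
    W=cloud(d); m=(d["depth"]>0)
    P=W[m];C=d["frame"][m]
    H=int((x1-x0)/res);Wd=int((y1-y0)/res)
    r=((x1-P[:,0])/res).astype(int);c=((y1-P[:,1])/res).astype(int)
    ok=(r>=0)&(r<H)&(c>=0)&(c<Wd)&(P[:,2]<0.2)
    r,c,P,C=r[ok],c[ok],P[ok],C[ok]
    o=np.argsort(P[:,2]);img=np.zeros((H,Wd,3),np.uint8);z=np.full((H,Wd),np.nan)
    img[r[o],c[o]]=C[o];z[r[o],c[o]]=P[o,2]
    return img,z
E
python3 - <<'E'
from h import *
for n in ["scene","side"]:
    d=get_image(n);np.save(f"{n}.npy",d,allow_pickle=True)
    W=cloud(d);f=d["frame"]
    img,z=topdown(d,.2,.85,-.35,.45)
    k=cv2.dilate(img,np.ones((3,3)));img[np.isnan(z)]=k[np.isnan(z)]
    for i in range(0,800,100):cv2.line(img,(i,0),(i,649),(255,255,255),1);cv2.putText(img,f"y{.45-i/1000:.2f}",(i,10),0,.35,(0,0,255))
    for i in range(50,650,100):cv2.line(img,(0,i),(799,i),(255,255,255),1);cv2.putText(img,f"x{.85-i/1000:.2f}",(0,i),0,.35,(0,0,255))
    cv2.imwrite(f"pics/td_{n}.png",cv2.resize(img,(738,600)))
    if n=="scene":
        for nm,(u,v) in dict(volt=(206,278),cradle=(160,368),rack=(362,333),big=(289,268),fl=(362,240),small=(432,284),pad=(491,241),lug=(259,342),bench=(330,300)).items(): print(nm,W[v,u].round(4))
E
```

```text
volt [ 0.4541 -0.2393  0.0447]
cradle [ 0.581  -0.3633  0.0032]
rack [ 0.6605 -0.0034  0.0064]
big [ 0.4715 -0.0767  0.0121]
fl [0.4778 0.0849 0.0327]
small [0.619  0.1737 0.0099]
pad [0.5706 0.3544 0.0055]
lug [ 0.6029 -0.1857  0.0064]
bench [ 0.567  -0.0271 -0.0008]
```

View pics/td_scene.png

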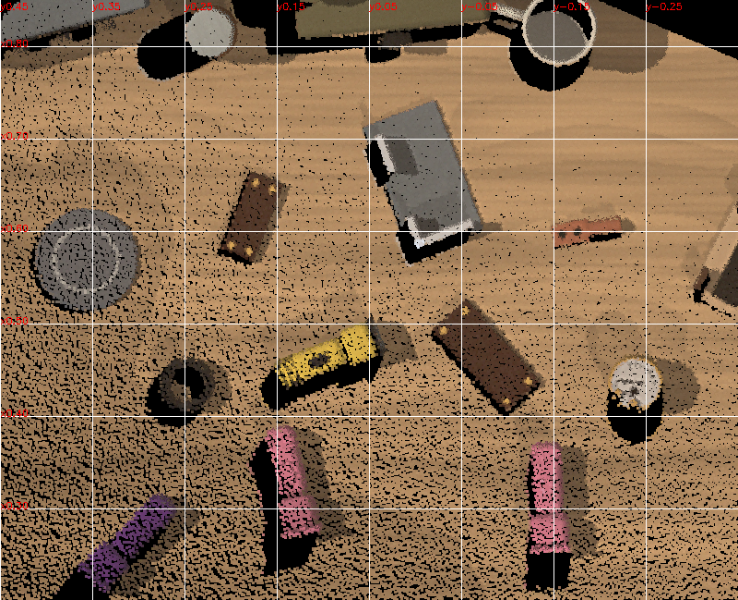

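View pics/td_side.png

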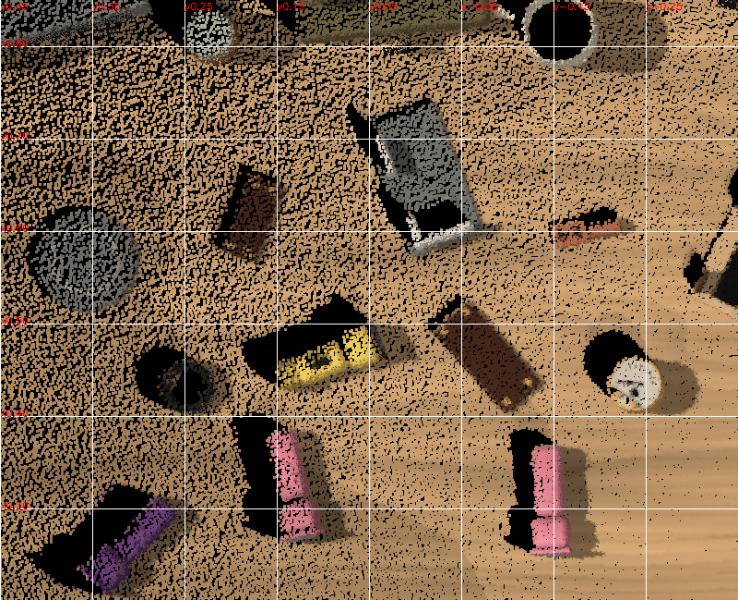

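The top-down maps agree between cameras. Only one yellow flashlight exists, at about (0.48, 0.09). Next come the precise fits, with both clouds fused, and close crops.

```bash
cat > fit.py <<'E'
from h import *
def load(): return {n:np.load(f"{n}.npy",allow_pickle=True).item() for n in ["scene","side"]}
def sel(d,x0,x1,y0,y1,z0,z1,col=None):
    W=cloud(d);f=d["frame"];hsv=cv2.cvtColor(f,cv2.COLOR_BGR2HSV)
    m=(d["depth"]>0)&(W[...,0]>x0)&(W[...,0]<x1)&(W[...,1]>y0)&(W[...,1]<y1)&(W[...,2]>z0)&(W[...,2]<z1)
    if col is not None: m&=col(hsv.astype(int))
    return W[m]
def rect(P):
    # robust rect: orient by minAreaRect, yaw of the long side
    (cx,cy),(w,h),a=cv2.minAreaRect((P[:,:2]*1000).astype(np.float32))
    if w<h: w,h=h,w;a+=90
    return np.array([cx/1000,cy/1000]),w,h,np.deg2rad((a+90)%180-90)
E
python3 - <<'E'
from fit import *
D=load()
dark=lambda h:(h[...,2]<110)
for n,d in D.items():
    print(n)
    for nm,b in dict(big=(.38,.56,-.16,.01,.006,.014),small=(.55,.69,.12,.22,.006,.014)).items():
        P=sel(d,*b); c,w,h,a=rect(P); print(nm,len(P),c.round(4),round(w,1),round(h,1),round(a,3),P[:,2].mean().round(4))
    P=sel(d,.4,.56,.03,.18,.004,.05,lambda h:(h[...,0]>18)&(h[...,0]<35)&(h[...,1]>110)&(h[...,2]>60)); print("flz",np.percentile(P[:,2],[5,50,90,99]).round(4)); 
    P2=P[P[:,2]>.022];c,w,h,a=rect(P2);print("fl",len(P2),c.round(4),round(w,1),round(h,1),round(a,3))
    P=sel(d,.38,.52,-.32,-.18,.040,.048);(c,r)=cv2.minEnclosingCircle((P[:,:2]*1000).astype(np.float32));print("volt",len(P),np.round(c,1),round(r,1),P[:,2].mean())
    # body extents
    P=sel(d,.48,.68,.27,.45,.0035,.012);(c,r)=cv2.minEnclosingCircle((P[:,:2]*1000).astype(np.float32));print("pad",len(P),np.round(c,1),round(r,1),P[:,2].mean())
    P=sel(d,.54,.8,-.13,.12,.004,.009);c,w,h,a=rect(P);print("rackbase",len(P),c.round(4),round(w,1),round(h,1),round(a,3),P[:,2].mean())
    P=sel(d,.54,.8,-.13,.12,.031,.037);c,w,h,a=rect(P);print("fencetop",len(P),c.round(4),round(w,1),round(h,1),round(a,3),P[:,2].mean())
    P=sel(d,.45,.8,-.5,-.27,.0035,.009);c,w,h,a=rect(P);print("cradlebase",len(P),c.round(4),round(w,1),round(h,1),round(a,3),P[:,2].mean())
    P=sel(d,.45,.8,-.5,-.27,.02,.03);c,w,h,a=rect(P);print("cheeks",len(P),c.round(4),round(w,1),round(h,1),round(a,3),P[:,2].mean())
def td(n,x0,x1,y0,y1,s=3):
    im,z=topdown(D[n],x0,x1,y0,y1)
    k=cv2.dilate(im,np.ones((3,3)));im[np.isnan(z)]=k[np.isnan(z)];return cv2.resize(im,None,fx=s,fy=s)
a=td("scene",.56,.76,-.1,.08);b=td("scene",.4,.56,.02,.18,3);c=td("scene",.48,.68,-.46,-.28)
H=600
pad=lambda i:cv2.copyMakeBorder(i,0,max(0,H-i.shape[0]),0,0,cv2.BORDER_CONSTANT)
im=np.hstack([pad(a),pad(c)])
im=cv2.resize(im,None,fx=.7,fy=.7);cv2.imwrite("pics/crop1.png",im)
cv2.imwrite("pics/crop2.png",cv2.resize(D["scene"]["frame"][140:300,300:460],(600,600)))
E
```

```text
scene
big 1190 [ 0.4662 -0.0776] 121.4 52.4 0.746 0.0096
small 719 [0.6163 0.1753] 90.9 39.6 -0.378 0.0096
flz [0.0116 0.0329 0.0375 0.04  ]
fl 608 [0.4634 0.0957] 111.4 40.9 -1.159
volt 560 [ 435.1 -239.8] 31.1 0.04399786895495855
pad 1514 [579.9 358.6] 119.1 0.0060055696222395686
rackbase 2396 [ 0.6774 -0.0217] 239.1 221.5 0.022 0.005913604508501257
fencetop 308 [ 0.6867 -0.0677] 216.2 135.9 -1.05 0.03356145464308699
cradlebase 2736 [ 0.6093 -0.3832] 319.2 216.1 0.049 0.006120662533923459
cheeks 270 [ 0.5779 -0.3618] 127.3 73.8 -0.497 0.023332676549945832
side
big 1116 [ 0.4645 -0.0773] 125.5 50.2 0.731 0.01
small 359 [0.6125 0.174 ] 90.9 44.9 -0.346 0.0086
flz [0.0086 0.0315 0.0377 0.0403]
fl 584 [0.459  0.0948] 112.1 39.4 -1.155
volt 701 [ 432.8 -239.5] 31.4 0.043915705925408194
pad 705 [567.5 382.1] 83.8 0.005628587833573811
rackbase 919 [ 0.646  -0.0063] 216.3 184.5 1.444 0.0058352016438436355
fencetop 206 [ 0.6891 -0.0405] 215.7 167.0 -0.058 0.03350142172143385
cradlebase 2189 [ 0.625 -0.38 ] 334.2 192.2 -0.315 0.005716086860145804
cheeks 245 [ 0.5753 -0.3622] 127.3 74.2 -0.473 0.022661006441958897
```

View pics/crop1.png

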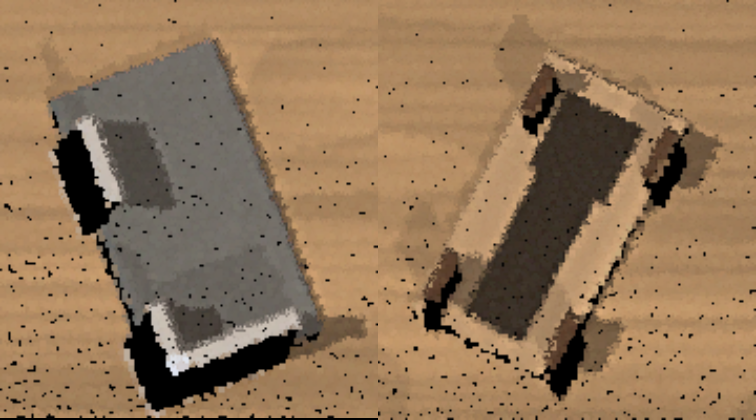

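View pics/crop2.png

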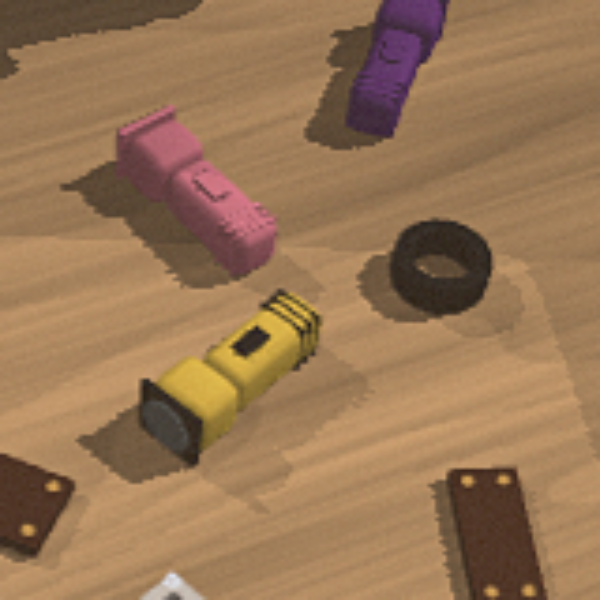

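Crop check: the yellow body with a black bezel at the lens end, crop (165,425), is the right flashlight; the pink and purple ones are rejected. The rack corner is at the lower left of its top-down crop, and the long fence is in two pieces on the left. Refining the fixed targets and the flashlight.

```bash
cat > fit2.py <<'E'
from fit import *
def cc(P,res=.002):
    # keep the largest connected cluster in plan
    ij=((P[:,:2]-P[:,:2].min(0))/res).astype(int)
    m=np.zeros(ij.max(0)+3,np.uint8);m[ij[:,0]+1,ij[:,1]+1]=1
    m2=cv2.morphologyEx(m,cv2.MORPH_CLOSE,np.ones((3,3)));m2=cv2.morphologyEx(m2,cv2.MORPH_OPEN,np.ones((4,4)))
    n,l,s,_=cv2.connectedComponentsWithStats(m2)
    k=1+np.argmax(s[1:,4]);return P[l[ij[:,0]+1,ij[:,1]+1]==k]
E
python3 - <<'E'
from fit2 import *
D=load()
gray=lambda h:(h[...,1]<70)
for n,d in D.items():
    print(n)
    P=cc(sel(d,.48,.68,.27,.45,.002,.012,gray));(c,r)=cv2.minEnclosingCircle((P[:,:2]*1000).astype(np.float32));print("pad",len(P),np.round(c,1),round(r,1))
    P=cc(sel(d,.54,.8,-.13,.12,.003,.05,gray));c,w,h,a=rect(P);print("rackall",c.round(4),round(w,1),round(h,1),round(a,3))
    F=sel(d,.54,.72,-.08,.09,.030,.037,gray)
    c,w,h,a=rect(F);print("fence",len(F),c.round(4),round(w,1),round(h,1),round(a,3),)
    P=cc(sel(d,.45,.8,-.5,-.27,.0042,.04));c,w,h,a=rect(P);print("cradle",c.round(4),round(w,1),round(h,1),round(a,3))
    P=cc(sel(d,.4,.56,.03,.18,.008,.05));c,w,h,a=rect(P);print("fl all",c.round(4),round(w,1),round(h,1),round(a,3))
    u=np.array([np.cos(a),np.sin(a)]);v=np.array([-u[1],u[0]])
    T=P[P[:,2]>.028]; s=(T[:,:2]-c)@u
    for lo in np.arange(-60,60,10)/1000:
        q=T[(s>=lo)&(s<lo+.01)]
        if len(q)>5: t=(q[:,:2]-c)@v*1000; print(int(lo*1000),len(q),t.min().round(1),t.max().round(1),np.median(q[:,2]).round(4))
E
```

```text
scene
pad 1522 [570.8 355.8] 56.2
rackall [ 0.6601 -0.0083] 145.5 83.5 0.357
fence 327 [ 0.6532 -0.0101] 129.7 66.0 0.369
cradle [ 0.5783 -0.361 ] 139.6 73.6 -0.487
fl all [0.4651 0.0927] 118.5 41.7 -1.178
-60 34 -9.9 15.5 0.0328
-50 44 -11.5 16.4 0.0337
-40 49 -13.1 17.0 0.0333
-30 44 -10.5 16.4 0.0335
-20 50 -11.6 16.1 0.0341
-10 53 -12.5 14.6 0.0343
0 45 -12.1 14.1 0.0337
10 35 -11.2 12.8 0.0317
20 62 -17.8 20.0 0.0367
30 75 -18.6 20.2 0.0373
40 78 -16.0 20.4 0.0361
50 99 -20.7 20.9 0.0368
side
pad 613 [567.9 355.7] 55.0
rackall [ 0.6551 -0.0094] 149.7 81.3 0.348
fence 192 [0.6325 0.0081] 142.2 58.5 0.818
cradle [ 0.5757 -0.3615] 140.6 75.0 -0.473
fl all [0.4649 0.0931] 120.1 43.0 -1.227
-60 35 -19.2 11.7 0.0334
-50 44 -19.5 13.1 0.0335
-40 42 -18.5 10.6 0.0339
-30 36 -18.9 10.3 0.0337
-20 44 -17.5 11.9 0.0343
-10 50 -16.9 13.2 0.0344
0 46 -17.5 12.5 0.0335
10 27 -14.7 10.0 0.0319
20 55 -20.1 19.3 0.037
30 59 -20.5 17.6 0.0376
40 64 -18.9 17.5 0.0366
50 82 -20.6 21.5 0.0377
```

```bash
cat > act.py <<'E'
from h import *
def q(psi):
    t=(psi+np.pi/2)/2; return np.array([0,np.cos(t),np.sin(t),0])
def best(pos,psi):
    c=[]
    for p in (psi,psi+np.pi):
        j=inverse_kinematics(list(pos),q(p))
        if j is not None: c.append((abs(j[5]),p,j))
    c.sort(key=lambda e:e[0]); return c[0][1],c[0][2]
def go(x,y,z,psi):
    p,j=best((x,y,z),psi); move_to([x,y,z],q(p)); return p
def st(m=""):
    s=state();print(m,"t%.1f"%s["time"],s["ee_pos"].round(4),"gap%.4f"%s["finger_gap"],"F",s["ft_force"].round(1),"j6 %.2f"%s["joint_pos"][5])
def snap(n,name):
    d=get_image(n);cv2.imwrite(f"pics/{name}.png",d["frame"]);return d
E
python3 - <<'E'
from act import *
x,y=.4338,-.2397
psi=np.arctan2(y,x)
st();go(x,y,.12,psi);st("hover")
move_l([x,y,.014],.12);st("down")
close();st("closed")
move_l([x,y,.12],.15);st("up")
snap("scene","s1");snap("wrist","w1")
E
```

```text
t0.2 [0.1529 0.5801 0.2301] gap0.0878 F [-1.2  0.  -1.3] j6 -0.06
hover t3.3 [ 0.4342 -0.2392  0.1201] gap0.0877 F [-0.2  0.3  0.4] j6 -0.07
down t4.3 [ 0.4344 -0.24    0.015 ] gap0.0875 F [ 0.3 -1.   0.1] j6 -0.07
closed t4.9 [ 0.434  -0.2398  0.0143] gap0.0598 F [-0.  -0.3  1.5] j6 -0.07
up t5.8 [ 0.4332 -0.2393  0.1185] gap0.0598 F [-0.5 -0.4 -3.4] j6 -0.07
```

View pics/s1.png

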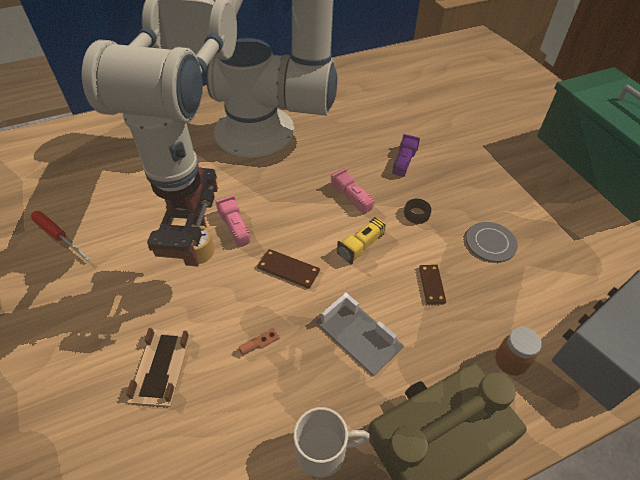

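Held: gap 59.8 mm, drum at (205,243), everything else untouched. Placing on the pad, then the flashlight.

```bash
python3 - <<'E'
from act import *
x,y=.5695,.3558
go(x,y,.12,np.arctan2(y,x));st("hover")
move_l([x,y,.035],.12);move_l([x,y,.0205],.04);st("down")
gripper_open();st("open")
move_l([x,y,.13],.15);st("up")
x,y=.465,.093
psi=-1.2+np.pi/2
go(x,y,.13,psi);st("fl hover")
d=snap("wrist","w2");np.save("wfl.npy",d,allow_pickle=True);snap("scene","s2")
E
```

```text
hover t8.0 [0.5701 0.3546 0.1202] gap0.0598 F [-0.3 -0.2 -3.8] j6 -0.05
down t9.4 [0.5693 0.3557 0.0201] gap0.0597 F [-0.4  0.  -3.7] j6 -0.05
open t10.0 [0.5695 0.3558 0.0206] gap0.0884 F [-0.5  0.2  0.3] j6 -0.05
up t10.9 [0.569  0.3555 0.1286] gap0.0878 F [ 0.4 -0.   0.5] j6 -0.05
fl hover t12.0 [0.4654 0.0936 0.13  ] gap0.0882 F [ 0.  -0.  -0.1] j6 -0.24
```

View pics/s2.png

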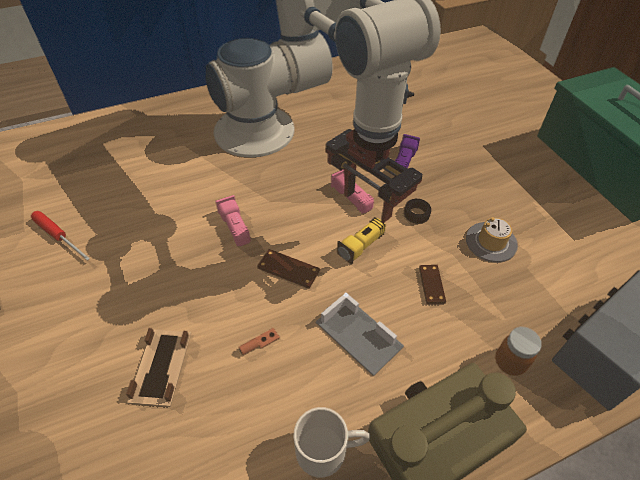

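View pics/w2.png

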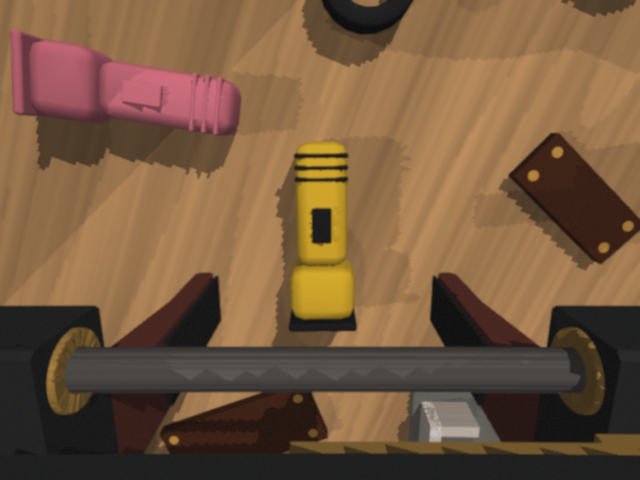

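The voltmeter sits inside the pad ring at (495,237). The wrist view shows the flashlight straight and centred between the fingers at (322,235). Gripping it and placing it in the cradle.

```bash
python3 - <<'E'
from act import *
x,y=.465,.093
move_l([x,y,.0105],.12);close();st("closed")
move_l([x,y,.13],.15);st("up")
x,y=.577,-.3612
go(x,y,.13,-.48+np.pi/2);st("hover")
np.save("w3.npy",snap("wrist","w3"),allow_pickle=True)
move_l([x,y,.04],.12);move_l([x,y,.017],.04);st("down")
gripper_open();st("open")
move_l([x,y,.13],.15);st("up")
x,y=.4655,-.0775
go(x,y,.13,.74+np.pi/2);st("board hover")
np.save("w4.npy",snap("wrist","w4"),allow_pickle=True);snap("scene","s4")
E
```

```text
closed t14.2 [0.4649 0.0929 0.0104] gap0.0319 F [-0.4  0.1  0.2] j6 -0.25
up t15.1 [0.4644 0.093  0.1287] gap0.0319 F [ 0.1 -0.2 -0.9] j6 -0.25
hover t16.8 [ 0.5773 -0.3603  0.1299] gap0.0317 F [ 0.1  0.2 -0.8] j6 1.44
down t18.5 [ 0.5769 -0.3612  0.0166] gap0.0317 F [ 0.2  0.1 -1.2] j6 1.44
open t19.5 [ 0.577  -0.3612  0.017 ] gap0.0880 F [-0.3 -0.2  0.5] j6 1.44
up t20.4 [ 0.5766 -0.3609  0.1286] gap0.0880 F [-0.2  0.6 -0.8] j6 1.44
board hover t21.5 [ 0.4657 -0.078   0.1298] gap0.0879 F [-0.2 -0.7  0.1] j6 0.59
```

View pics/s4.png

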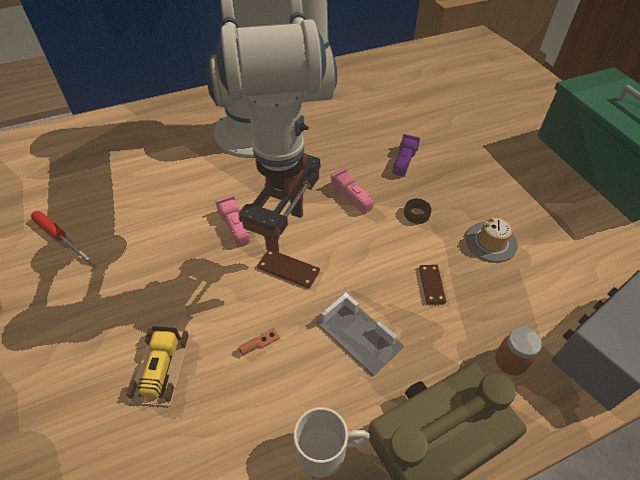

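View pics/w4.png

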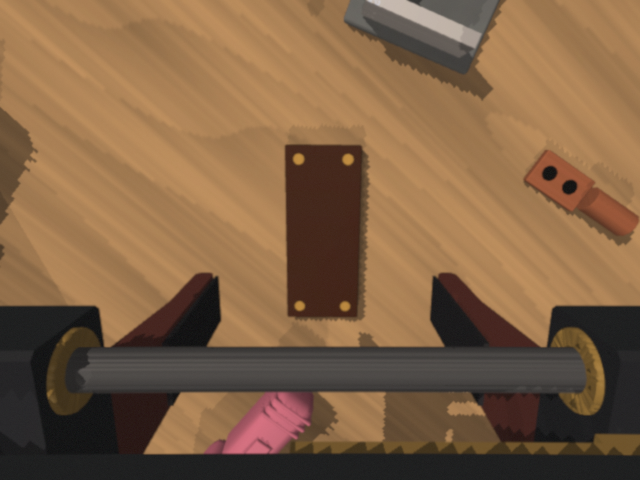

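View pics/w3.png

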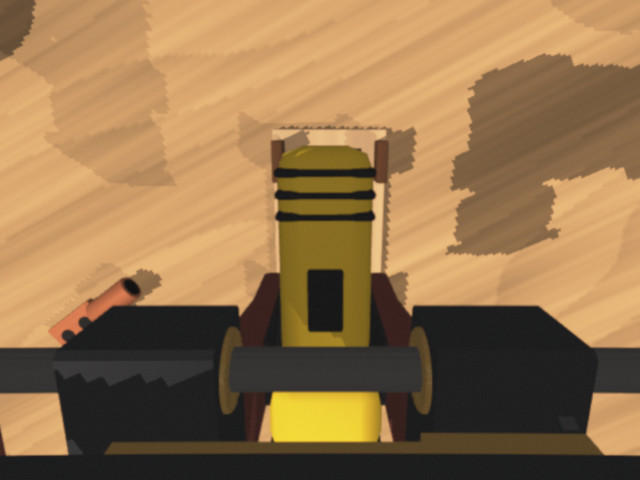

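The flashlight lies in the cradle between the cheeks at (158,360). The big board is square between the fingers, wrist view (324,232). Checking its lengthwise centre and the rack from this view.

```bash
python3 - <<'E'
from fit2 import *
d=np.load("w4.npy",allow_pickle=True).item()
P=cc(sel(d,.38,.56,-.16,.01,.006,.014));c,w,h,a=rect(P);print("big",c.round(4),round(w,1),round(h,1),round(a,3),P[:,2].mean())
for n in ["scene"]:
    d=get_image(n)
    P=cc(sel(d,.45,.8,-.5,-.27,.015,.06));c,w,h,a=rect(P);print("fl",c.round(4),round(w,1),round(h,1),round(a,3))
    P=cc(sel(d,.48,.68,.27,.45,.046,.054));print("volt",c)
E
```

```text
big [ 0.4656 -0.0766] 118.6 50.1 0.73 0.010453501257250704
fl [ 0.5855 -0.3542] 118.7 55.0 -0.468
volt [ 0.58547949 -0.35424768]
```

```bash
python3 - <<'E'
from act import *
from fit2 import *
go(.650,-.012,.17,.355+np.pi/2);st("rack look")
d=snap("wrist","w5");np.save("w5.npy",d,allow_pickle=True)
gray=lambda h:(h[...,1]<70)
P=cc(sel(d,.54,.8,-.13,.12,.003,.012,gray));c,w,h,a=rect(P);print("base",c.round(4),round(w,1),round(h,1),round(a,3))
for a in (.345,.355,.365):
  u=np.array([np.cos(a),np.sin(a)]);v=np.array([-u[1],u[0]])
  F=sel(d,.54,.76,-.08,.09,.025,.037,gray);o=np.array([.658,-.009])
  s=(F[:,:2]-o)@u*1000;t=(F[:,:2]-o)@v*1000
  # long fence inner face (expected t=25..33), short (s=-68..-60)
  L=s>10; print(a,"long t",np.percentile(t[L],[1,5,50,95,99]).round(1)); L=(s<-40)&(t<15); print("short s",np.percentile(s[L],[1,5,50,95,99]).round(1)); L=(s<-40)&(t>10);print("near t",np.percentile(t[(s<-40)&(s>-58)&(t>10)],[1,5,50,95,99]).round(1))
E
```

```text
rack look t22.5 [ 0.6495 -0.0126  0.1694] gap0.0876 F [-0.1  0.4 -0.1] j6 1.14
base [ 0.6621 -0.0068] 137.6 83.3 0.361
0.345 long t [25.6 25.9 29.5 33.5 33.9]
short s [-68.6 -68.  -62.8 -60.4 -60.1]
near t [24.3 24.5 28.1 32.  32.1]
0.355 long t [25.4 25.6 29.2 33.1 33.4]
short s [-68.5 -68.1 -62.9 -60.6 -60.4]
near t [24.9 25.  28.6 32.5 32.6]
0.365 long t [25.1 25.2 28.7 32.7 33.1]
short s [-68.7 -68.2 -63.  -60.7 -60.5]
near t [25.4 25.5 28.9 33.  33.2]
```

View pics/w5.png

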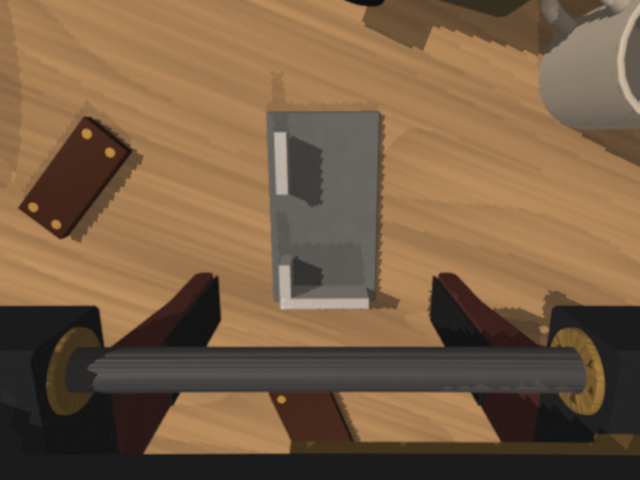

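Wrist view: fence faces at s = −60.3, t = 25.2 mm from (0.658, −0.009), yaw 0.359, matching the given −60 and 25. Now the big board.

```bash
cat >> act.py <<'E'
O=np.array([.658,-.009]);A=.358
U=np.array([np.cos(A),np.sin(A)]);V=np.array([-U[1],U[0]])
def rk(s,t): return O+U*s/1000+V*t/1000   # mm from the big board's snug centre
def place(s,t,z,ds=5,dt=-4):
    """lower gripped board offset from snug (s,t), slide to fences feeling force, release"""
    p=rk(s+ds,t+dt)
    go(*p,.13,A+np.pi/2);st("hover")
    move_l([*p,z+.02],.12);move_l([*p,z+.0012],.04);hold(.15)
    f0=state()["ft_force"][:2].copy();st("low")
    def feel(ax):
        g=(state()["ft_force"][:2]-f0)@ax; return g
    cs,ct=s+ds,t+dt
    while ct<t+2:
        ct+=.5;move_l([*rk(cs,ct),z+.0012],.02);hold(.06)
        if -feel(V)>5: break
    print("t stop",ct-t,feel(V))
    ct-=.3
    f0[:]=state()["ft_force"][:2]
    while cs>s-2.5:
        cs-=.5;move_l([*rk(cs,ct),z+.0012],.02);hold(.06)
        if feel(U)>5: break
    print("s stop",cs-s,feel(U))
    move_l([*rk(cs,ct),z+.0003],.02);hold(.1);st("pre-open")
    gripper_open();st("open")
    move_l([*rk(cs,ct),.13],.15)
E
python3 - <<'E'
from act import *
x,y=.4656,-.077
go(x,y,.13,.737+np.pi/2)
move_l([x,y,.03],.15);move_l([x,y,.0095],.05);close();st("closed")
move_l([x,y,.13],.15);st("up")
place(0,0,.0155)
go(*rk(-10,-2),.17,A+np.pi/2)
np.save("w6.npy",snap("wrist","w6"),allow_pickle=True);st()
E
```

```text
closed t25.4 [ 0.4656 -0.077   0.0095] gap0.0495 F [-0.1  0.4  0.3] j6 0.60
up t26.4 [ 0.465  -0.0769  0.1287] gap0.0497 F [ 0.1  1.  -1.8] j6 0.60
hover t27.2 [ 0.6632 -0.0113  0.1291] gap0.0497 F [-0.5 -0.4 -2. ] j6 1.14
low t28.9 [ 0.6641 -0.0109  0.0167] gap0.0497 F [-1.6 -1.4 -2.9] j6 1.15
t stop 1.5 -5.0931903581054225
s stop -2.5 5.573343880897489
pre-open t37.3 [ 0.657  -0.0086  0.0173] gap0.0496 F [ 6.3 -2.5 -0.4] j6 1.15
open t38.0 [ 0.6552 -0.0087  0.0158] gap0.0881 F [ 0.5 -0.4 -1.1] j6 1.15
 t39.3 [ 0.6495 -0.0145  0.1698] gap0.0878 F [-0.2  0.7 -0.5] j6 1.14
```

View pics/w6.png

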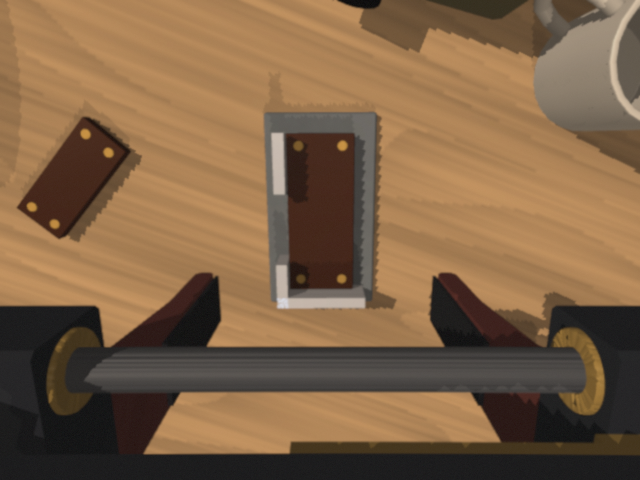

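The big board is in the corner, touching both fences, and looks flat. Measuring it, then the small board from the wrist.

```bash
cat > chk.py <<'E'
from act import *
from fit2 import *
brown=lambda h:(h[...,2]<110)&(h[...,1]>90)
def inrack(d,z0,z1):
    P=cc(sel(d,.55,.76,-.1,.09,z0,z1,brown));c,w,h,a=rect(P)
    print("s,t mm",((c-O)@U*1000).round(1),((c-O)@V*1000).round(1),round(w,1),round(h,1),"yaw-A",round(a-A,3),"z",P[:,2].mean().round(4))
    G=np.linalg.lstsq(np.c_[P[:,:2]-c,np.ones(len(P))],P[:,2],rcond=None)[0];print("slope",G[:2].round(3))
E
python3 - <<'E'
from chk import *
inrack(np.load("w6.npy",allow_pickle=True).item(),.010,.024)
x,y=.6145,.1747
go(x,y,.15,-.365+np.pi/2);st()
d=snap("wrist","w7");np.save("w7.npy",d,allow_pickle=True)
P=cc(sel(d,.54,.7,.1,.25,.006,.014));c,w,h,a=rect(P);print("small",c.round(4),round(w,1),round(h,1),round(a,3),P[:,2].mean())
inrack(get_image("scene"),.010,.024)
E
```

```text
s,t mm -0.8 0.6 117.4 49.1 yaw-A 0.005 z 0.0165
slope [0.001 0.001]
 t41.1 [0.6145 0.1745 0.1496] gap0.0876 F [ 0.  -0.   0.1] j6 -0.98
small [0.6146 0.1769] 90.2 37.5 -0.371 0.010487379645115032
s,t mm 1.3 -0.6 118.3 51.5 yaw-A -0.012 z 0.0155
slope [-0.003  0.004]
```

View pics/w7.png

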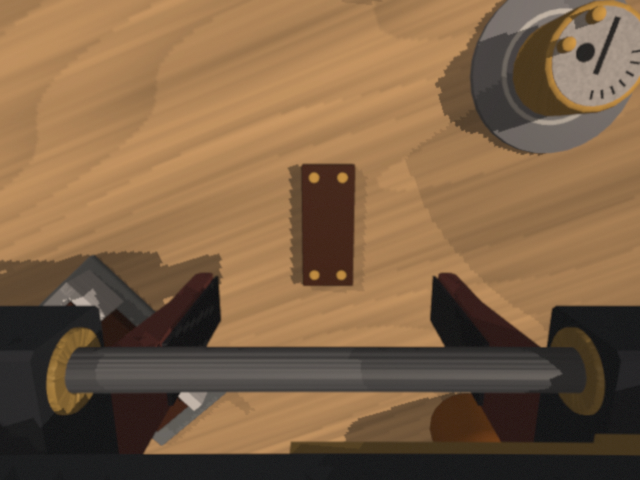

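Big board: within 1 mm of snug, slope about 0. The small board reads (0.6146, 0.1765) and is square between the fingers. Picking and stacking it.

```bash
python3 - <<'E'
from chk import *
x,y=.6146,.1765
move_l([x,y,.03],.15,q(best((x,y,.03),-.369+np.pi/2)[0]));move_l([x,y,.0095],.05);close();st("closed")
move_l([x,y,.13],.15);st("up")
place(-15,6,.0255)
go(*rk(-10,-2),.17,A+np.pi/2)
d=snap("wrist","w8");inrack(d,.0225,.032)
inrack(d,.010,.0195)
st()
E
```

```text
closed t43.6 [0.6146 0.1765 0.0095] gap0.0380 F [-0.6 -0.1 -0.2] j6 -0.98
up t44.5 [0.614  0.1764 0.1285] gap0.0380 F [0.5 1.1 0.1] j6 -0.98
hover t46.3 [ 0.6478 -0.0103  0.1297] gap0.0377 F [-0.2  0.5 -0.4] j6 1.14
low t48.0 [ 0.648  -0.0106  0.0267] gap0.0377 F [-0.2  0.2 -0.5] j6 1.14
t stop 1.5 -6.067111006287066
s stop -2.5 2.305974610358076
pre-open t56.3 [ 0.6397 -0.0086  0.0265] gap0.0376 F [ 3.6 -4.   0.8] j6 1.15
open t57.2 [ 0.6391 -0.0084  0.0258] gap0.0875 F [ 0.3  0.1 -0.4] j6 1.15
s,t mm -15.3 6.4 88.8 37.6 yaw-A 0.007 z 0.0264
slope [-0.     0.002]
s,t mm -0.2 0.5 116.9 49.2 yaw-A 0.007 z 0.0165
slope [-0.     0.001]
 t58.4 [ 0.6492 -0.0144  0.1689] gap0.0882 F [0.5 1.  0.4] j6 1.14
```

View pics/w8.png

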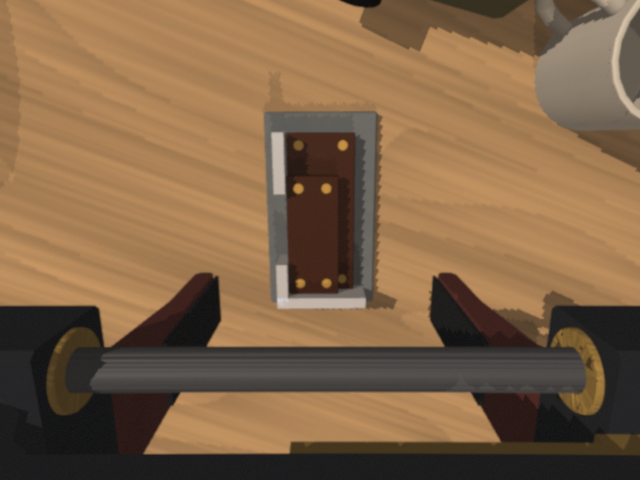

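Both boards snug (small −15.3, 6.4 against −15, 6; big −0.2, 0.5). Checking the voltmeter and flashlight from above.

```bash
python3 - <<'E'
from chk import *
x,y=.577,-.3612
go(x-.02,y+.02,.2,-.48+np.pi/2)
d=snap("wrist","w9");
P=cc(sel(d,.45,.8,-.5,-.25,.0042,.012));c,w,h,a=rect(P);print("cradle",c.round(4),round(w,1),round(h,1),round(a,3))
P=cc(sel(d,.45,.8,-.5,-.25,.03,.06));c,w,h,a=rect(P);print("fl",c.round(4),round(w,1),round(h,1),round(a,3),np.percentile(P[:,2],[50,95]))
x,y=.5695,.3558
go(.53,.33,.2,np.arctan2(y,x))
d=snap("wrist","w10")
P=cc(sel(d,.48,.68,.27,.45,.002,.009,lambda h:h[...,1]<90));c,r=cv2.minEnclosingCircle((P[:,:2]*1000).astype(np.float32));print("pad",np.round(c,1),round(r,1))
P=cc(sel(d,.48,.68,.27,.45,.047,.053));c,r=cv2.minEnclosingCircle((P[:,:2]*1000).astype(np.float32));print("volt",np.round(c,1),round(r,1),P[:,2].mean())
snap("scene","s10");st()
E
python3 -c "
import cv2,numpy as np
a=[cv2.imread(f'pics/{n}.png') for n in('w9','w10')];cv2.imwrite('pics/w910.png',cv2.resize(np.hstack(a),(800,300)))"
```

```text
cradle [ 0.5703 -0.3848] 129.6 28.7 -0.477
fl [ 0.5799 -0.3618] 119.3 42.7 -0.473 [0.04087573 0.0455764 ]
pad [568.6 356.2] 55.2
volt [569.1 356.9] 29.9 0.05090247639988954
 t62.2 [0.5305 0.3293 0.2   ] gap0.0880 F [-0.  -0.8  0.5] j6 -0.06
```

View pics/w910.png

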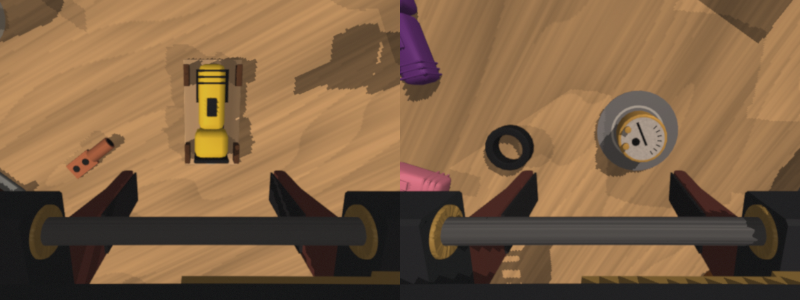

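View pics/s10.png

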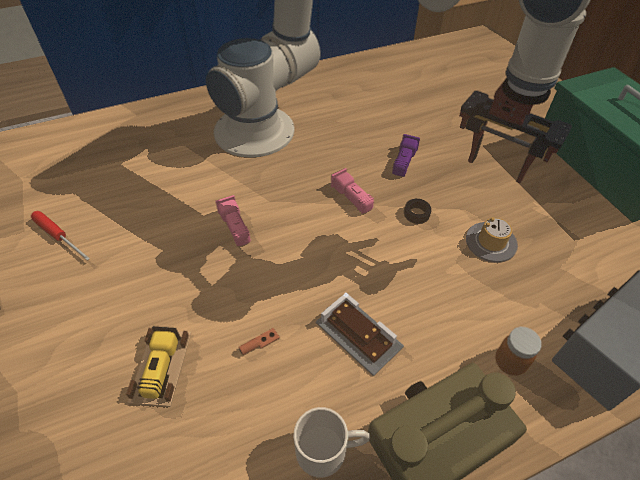

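In the final views the flashlight is centred between the cheeks at scene (158,360), the voltmeter sits within the ring at (495,237), and the boards are stacked at (362,332). The lug (259,342) and tape (417,211) have not moved. Handing in.

```bash
python3 - <<'E'
from act import *
hold(.5);st();job_done()
E
```

```text
t62.8 [0.53 0.33 0.2 ] gap0.0877 F [ 0.2 -0.6  1.2] j6 -0.06
the job is handed in; nothing more can be done
```

I finished the job and handed it in at 62.8 s of the 115 s allowed. By my last measurements, every part is inside its tolerance.

| Part | Last check | Allowed |
|---|---|---|
| Voltmeter | about 1 mm from the pad centre, upright | 12 mm |
| Flashlight | about 3 mm from the cradle centre, within 0.01 rad, at the right height | 15 mm lengthwise, 12 mm sideways, 0.2 rad |
| Big board | within 1 mm of snug, flat, 0.007 rad off square | 5 mm, 0.09 rad |
| Small board, on top | within 1 mm of snug, flat, 0.007 rad off square | 5 mm, 0.09 rad |

The gripper was open and clear of everything. The lug and the tape look unmoved in the scene picture, though I did not measure their shift.

Three checks disagreed or failed:
- **Camera offset:** the scene and side cameras differed by about 2–4 mm in x on several parts. I averaged them and used the wrist camera to confirm the boards and rack.
- **Cradle re-fit:** the last wrist-camera fit of the cradle caught only a strip of its floor. I judged the flashlight against the earlier cradle measurement instead.
- **Small board push:** the slide towards the short fence reached its travel limit at 2.3 N, below the 5 N contact threshold. The wrist picture afterwards still showed the board snug.

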